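# Put the pulse oximeter away in the push-to-open drawer

### The arm

A 7-joint arm with a two-finger parallel gripper is mounted at the origin on the work surface. World frame = base frame: x ahead of the robot, y to its left, z up, the work surface at z = 0. Lengths are in m, angles in rad, forces in N, time in s.
With the tool pointing down it reaches from about 0.375 to 0.925 m from the base axis. Payload 3.1 kg.
Tool frame: the origin (TCP) lies between the finger pads; the fingertips stand 19 mm ahead of it and the grasp point (between the pads) is the TCP; z points along the fingers, y is the line along which they close (so a half turn about z gives the same grasp; the last joint's range is limited). The gripper opens to 85 mm and grips with 20 to 120 N. Pads are 22 mm wide; open, the fingers measure 114 mm over their backs; the gripper's body (76 mm by 85 mm) begins 54 mm behind the grasp point. The pads swing forward as they close: fully open they stand 13 mm farther back than shut.
Start: joints at [1.129, 0.383, 0.044, 1.598, -0.018, 1.161, -0.05], TCP at [0.219, -0.612, 0.217] pointing down, gripper open.
Joint ranges: [-2.61, 2.61], [-0.41, 2.15], [-1.48, 1.57], [0, 2.5], [-1.57, 4.71], [0.05, 1.97], [-2.85, 2.85]. Speed limits (rad/s): [2.79, 2.79, 3.14, 3.14, 3.14, 3.14, 3.14].

### API

Orientations are given as a unit quaternion [x, y, z, w].
In Python, from bench import move_ptp, movel, move_j, move_gripper, pause, inverse_kinematics, read_camera, camera_params, MotionError, sign_off, look_for, tip_of, read_time_s, read_qpos, read_joint_vel, read_effort, read_eef_pos, read_tcp_rot, read_ft_force, read_ft_torque, read_finger_gap, read_grasp_force gives the robot as it stands. Calls block until the motion is done:
- move_ptp(position, orientation): joint-space move of the TCP to a pose.
- movel(position, orientation=None, speed=0.15): straight line of the TCP; orientation=None keeps the orientation; speed is the mean speed in m/s.
- move_j(angles): joint-space move.
- move_gripper(opening, effort=None): finger opening in m; effort is the grip in N (None keeps the last); returns when the fingers have stopped.
- pause(seconds).
- inverse_kinematics(position, orientation): joint angles nearest the present ones, or None.
- read_camera(name): name is "scene" or "top" or "wrist"; returns the picture (480x640x3 uint8, red, green, blue); there is no depth.
- camera_params(name): a dict with "K" (3x3 intrinsics, pixels), "camera_from_world" (4x4, takes a point from world to camera coordinates). Camera axes: x right, y down, z forward; pixel columns grow to the right and rows downward; lengths in m; the calibration is good to about 2 mm. The wrist camera is an equidistant fisheye: a pixel r from the principal point sees the ray r / f radians off the axis. A picture is of the moment at which its call begins: read the wrist's pose just before it. camera_params takes no time and is no camera call; for the wrist camera it gives the pose at the moment of the call.
A pose or a line that the arm cannot do raises MotionError and nothing moves.
- sign_off(): hands the job in; it is judged then, once.
Trained networks look in the newest picture that a camera, given by its name, has taken for a name from the list of things; names that differ only in an ending like _2 or _b are one class to them, and where a whole thing is asked for, a point or a joint stands for the part that bears it (a point fixed in the world has none). Each returns a list of dicts, best first, with "confidence" (0 to 1); they miss things now and then, are a little off and sometimes report something else, mostly with a low value. They report only what shows in the picture. A call takes as long as a camera call. They do not tell look-alikes from the thing itself.
- look_for(camera, name): "at" ([column, row] in pixels, amid what is visible of it).
- tip_of(camera, name): "at" ([column, row] in pixels: a listed point, or the origin of a listed thing).
Readings, each from a call of its own:
- read_time_s(): time.
- read_qpos(): joint angles.
- read_joint_vel(): joint speeds.
- read_effort(): joint torques, N m.
- read_eef_pos(): TCP position.
- read_tcp_rot(): TCP orientation.
- read_ft_force(): force on the tool from outside, world axes, zero at the start.
- read_ft_torque(): the same for the moment, N m.
- read_finger_gap(): finger opening in m.
- read_grasp_force(): force on a finger pad.
Only numpy, scipy, OpenCV 4.12 (cv2) and the standard library are available. Lean on these libraries where they do the work, as an engineer would, in place of code of your own. Each camera call takes 0.05 s, during which the arm holds its last target. There are 200 camera calls.

### The job

Put the blue and white fingertip pulse oximeter away for the next shift: press down the blue latch plate on top of its white desk-top drawer unit so that the hidden drawer springs out, then lay the oximeter inside that drawer and let go. Leave that drawer open, and do not release the drawer of the other unit, the one with the orange latch plate.

Things in the scene. Friction and masses are not known exactly. Their poses are not given: they have to be found in the camera images.
- oximeter_center (a point): Centre, half-way up, of the loose pulse oximeter: rounded block 62 mm long (x), 34 wide (y), 34 high (z), white lower half, blue upper half, black display on top, about 60 g, flat on the desk, turned any way. Grasp it from above across its width. A black pager, a green tube and a jar stand near it, in places that vary.
- latch_blue_top (a point): Centre of the top of the blue push plate (40 mm in x, 50 in y), 78 mm above the desk, on a fixed white unit 68 mm high, 170 wide, 200 deep; the front face is 55 mm off along -x. Axes: the unit's, z up, -x out of the front. Press straight down: 1 N rising to 4 N over 7 mm; the catch lets go near 5 mm and the drawer springs out in about 1 s. A like unit has an orange plate.
- tray_blue (a point): Point on the floor of the blue unit's drawer, 12 mm above the desk; it goes 95 mm along -x with the drawer and is then the middle of the open space, 95 mm in x by 140 in y (the unit's axes). Walls rise 34 mm above this floor, the front panel 55; the unit body begins 47 mm off along +x. A spring (1.5 N) keeps it out. Fingers closing along y, oximeter length along x, fit.
- drawer_orange (a joint): How far the drawer of the other unit (orange latch plate) has come out, in m: 0 shut, 0.095 fully out. It must stay shut.
Mind the look-alikes: they are no part of the job. Several things look just like the part that bears oximeter_center: the one meant starts nearest to the robot's base.

How it is judged:
On the way:
1. the drawer under the blue latch plate has sprung out (distance of tray_blue from where it was at the start of the episode above 0.08 m), for 0.1 s.
At the end, for the whole second after the job is handed in: The oximeter lies on the floor of the drawer under the blue plate (its centre inside the drawer's walls and 10 to 34 mm above the drawer floor), let go; that drawer is at least 75 mm out; the other unit's drawer is shut (less than 10 mm out) (distance of tray_blue from where it was at the start of the episode above 0.075 m and x of oximeter_center in the frame of tray_blue between -0.05 and 0.12 m and y of oximeter_center in the frame of tray_blue between -0.07 and 0.07 m and z of oximeter_center in the frame of tray_blue between 0.01 and 0.034 m and value of joint drawer_orange below 0.01 m); the robot touches nothing.
It fails at once if the drawer of the other unit, with the orange latch plate, is released (value of joint drawer_orange above 0.02 m).
It also fails if it takes over 61 s, if anything falls off the work surface, if the arm or the gripper's body presses on something with over 40 N, if the wrist force passes 120 N, or if a joint passes its speed limit or range.

## Working session

There is one attempt and no reset: what is moved stays moved. The work goes in short steps, each a Python script; the robot and the scene stay as the last script left them, time stands still between calls to the robot, and variables do not carry over. Pictures are saved under pics/ and viewed, at most 12 in all, crops included, and the job is handed in when it is done.

```bash
mkdir -p pics; cat > h.py <<'E'
import numpy as np, cv2
from bench import *
def ray(cam,px,z,P=None):
    "world point on plane z seen at pixel px (pinhole)"
    P=P or camera_params(cam);K=np.array(P["K"]);T=np.array(P["camera_from_world"])
    d=np.linalg.inv(K)@[px[0],px[1],1];R=T[:3,:3];c=-R.T@T[:3,3];d=R.T@d
    return c+d*(z-c[2])/d[2]
def proj(cam,p):
    P=camera_params(cam);T=np.array(P["camera_from_world"]);q=np.array(P["K"])@(T[:3,:3]@p+T[:3,3]);return q[:2]/q[2]
def save(n,im): cv2.imwrite("pics/"+n+".png",cv2.cvtColor(im,cv2.COLOR_RGB2BGR))
E
python3 - <<'E'
from h import *
for c in ("top","scene"):
    save(c+"1",read_camera(c))
    for n,z in (("oximeter_center",.017),("latch_blue_top",.078),("tray_blue",.012),("drawer_orange",.04)):
        for f in (look_for,tip_of):
            try: print(c,n,f.__name__,[(np.round(d["at"]),round(d["confidence"],2),np.round(ray(c,d["at"],z),3)) for d in f(c,n)])
            except Exception as e: print(c,n,f.__name__,e)
print(read_time_s(),read_eef_pos(),read_tcp_rot())
E
```

```text
top oximeter_center call [(array([383., 278.]), 0.93, array([ 0.446, -0.21 ,  0.017])), (array([376., 184.]), 0.83, array([ 0.665, -0.193,  0.017])), (array([425., 180.]), 0.73, array([ 0.675, -0.308,  0.017])), (array([489., 303.]), 0.71, array([ 0.391, -0.45 ,  0.017]))]
top oximeter_center call [(array([379., 280.]), 0.91, array([ 0.442, -0.199,  0.017])), (array([373., 183.]), 0.85, array([ 0.667, -0.186,  0.017])), (array([426., 178.]), 0.73, array([ 0.679, -0.31 ,  0.017])), (array([492., 304.]), 0.66, array([ 0.389, -0.457,  0.017]))]
top latch_blue_top call [(array([259., 230.]), 0.9, array([0.552, 0.071, 0.078]))]
top latch_blue_top call [(array([260., 226.]), 0.96, array([0.559, 0.071, 0.078]))]
top tray_blue call [(array([251., 248.]), 0.64, array([0.514, 0.098, 0.012]))]
top tray_blue call []
top drawer_orange call [(array([172., 229.]), 0.71, array([0.555, 0.277, 0.04 ]))]
top drawer_orange call it knows: latch_blue_top, oximeter_center, tray_blue
scene oximeter_center call [(array([282., 222.]), 0.69, array([ 0.428, -0.201,  0.017])), (array([261., 295.]), 0.64, array([
[... 329 characters left out ...]
rray([ 0.684, -0.31 ,  0.017])), (array([204., 197.]), 0.74, array([ 0.395, -0.452,  0.017])), (array([260., 295.]), 0.65, array([ 0.666, -0.186,  0.017]))]
scene latch_blue_top call [(array([372., 267.]), 0.51, array([0.555, 0.074, 0.078]))]
scene latch_blue_top call [(array([374., 268.]), 0.74, array([0.558, 0.077, 0.078]))]
scene tray_blue call [(array([383., 258.]), 0.63, array([0.474, 0.092, 0.012]))]
scene tray_blue call []
scene drawer_orange call [(array([456., 288.]), 0.75, array([0.538, 0.283, 0.04 ]))]
scene drawer_orange call it knows: latch_blue_top, oximeter_center, tray_blue
0.8 [ 0.21912678 -0.61198249  0.2166165 ] [9.85256630e-01 1.71082934e-01 2.88472781e-05 3.39095309e-05]
```

```bash
python3 - <<'E'
import cv2
a=cv2.imread("pics/top1.png"); 
cv2.imwrite("pics/topc.png",cv2.resize(a[140:340,130:530],(800,400),interpolation=cv2.INTER_CUBIC))
E
```

```text
(no output)
```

View pics/topc.png

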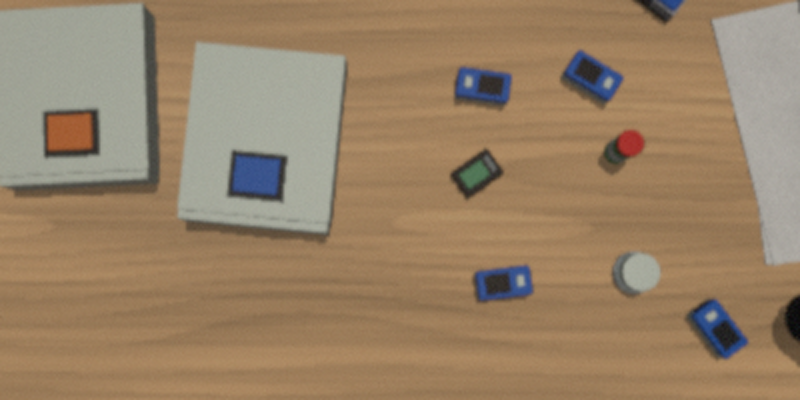

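View pics/scene1.png

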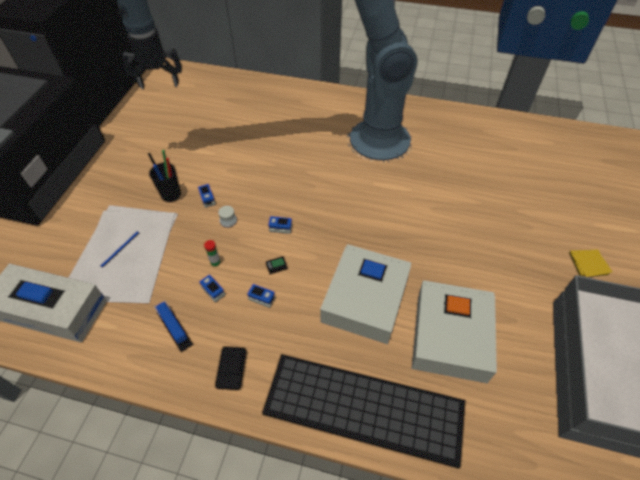

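The top crop shows the target oximeter at crop (503,283), full-frame (381,281), lying almost along y. The blue latch is at crop (257,175), full-frame (259,228), with its front facing image-down (-x). The scene view agrees with this, and the jar is about 13 cm from the oximeter.

```bash
cat >> h.py <<'E'
def rect(cam,im,at,z,hl,w=22,lo=(100,90,40),hi=(130,255,255)):
    "centre, yaw of long side, sizes of the coloured blob near pixel at, in the world plane z"
    m=cv2.inRange(cv2.cvtColor(im,cv2.COLOR_RGB2HSV),lo,hi)
    y0,x0=int(at[1])-w,int(at[0])-w; k=np.zeros_like(m);k[y0:y0+2*w,x0:x0+2*w]=m[y0:y0+2*w,x0:x0+2*w]
    c=max(cv2.findContours(k,cv2.RETR_EXTERNAL,cv2.CHAIN_APPROX_NONE)[0],key=cv2.contourArea)[:,0]
    P=camera_params(cam)
    p=np.array([ray(cam,q,z,P)[:2] for q in c],np.float32)
    (cx,cy),_,_=r=cv2.minAreaRect(p);b=cv2.boxPoints(r);e=[b[1]-b[0],b[2]-b[1]];e.sort(key=lambda v:-np.linalg.norm(v))
    return np.array([cx,cy]),np.arctan2(e[0][1],e[0][0]),[np.linalg.norm(v) for v in e]
E
python3 - <<'E'
from h import *
im=cv2.cvtColor(cv2.imread("pics/top1.png"),cv2.COLOR_BGR2RGB)
print("oxi",rect("top",im,(381,280),.03,0)); print("latch",rect("top",im,(259,228),.078,0,30))
# unit outline: low-saturation bright
hsv=cv2.cvtColor(im,cv2.COLOR_RGB2HSV);m=cv2.inRange(hsv,(0,0,110),(180,50,255));m[:, :212]=0;m[:,310:]=0;m[:155]=0;m[265:]=0
c=max(cv2.findContours(m,cv2.RETR_EXTERNAL,2)[0],key=cv2.contourArea)[:,0]
p=np.array([ray("top",q,.068)[:2] for q in c],np.float32);r=cv2.minAreaRect(p);print("unit",r,cv2.boxPoints(r))
E
```

```text
oxi (array([ 0.43874955, -0.20402974]), np.float32(-1.4430525), [np.float32(0.060135797), np.float32(0.031211898)])
latch (array([0.55704725, 0.07490479]), np.float32(1.4723651), [np.float32(0.051429678), np.float32(0.041509684)])
unit ((0.6009597182273865, 0.06978631019592285), (0.17221052944660187, 0.20174488425254822), 84.6244125366211) [[ 0.4924642  -0.00649011]
 [ 0.6933218  -0.0253904 ]
 [ 0.70945525  0.14606273]
 [ 0.5085976   0.16496302]]
```

```bash
cat >> h.py <<'E'
from scipy.spatial.transform import Rotation as Ro
def down(psi): return (Ro.from_euler("z",psi)*Ro.from_euler("x",np.pi)).as_quat()
YAW=-0.096; LATCH=np.array([.5565,.0747])
E
python3 - <<'E'
from h import *
q=down(YAW); print(read_time_s(),inverse_kinematics([*LATCH,.13],q))
move_gripper(0.0)
move_ptp([*LATCH,.13],q); f0=read_ft_force()[2]
movel([*LATCH,.103],speed=.08)
z=.1
while z>.085:
    movel([*LATCH,z],speed=.04); f=read_ft_force()[2]-f0; print(round(z,4),round(f,2),round(read_eef_pos()[2],4))
    if f>3.9: break
    z-=.0015
movel([*LATCH,.14],speed=.15); pause(.6)
for n in ("top",):
    im=read_camera(n); save(n+"2",im); print(look_for(n,"tray_blue"),tip_of(n,"tray_blue"))
cv2.imwrite("pics/top2c.png",cv2.cvtColor(cv2.resize(im[140:340,130:530],(800,400),interpolation=2),4))
print(read_time_s())
E
```

```text
0.8 [ 0.33100029  0.38715664 -0.63791838  1.86427516  0.27442662  0.97856911
 -2.09324517]
0.1 -0.08 0.1001
0.0985 0.46 0.0985
0.097 -0.15 0.0969
0.0955 -0.89 0.0954
0.094 -0.51 0.0939
0.0925 -0.27 0.0923
0.091 -0.88 0.0908
0.0895 -0.42 0.0894
0.088 0.24 0.0879
0.0865 -1.06 0.0864
[{'at': [284.2, 252.5], 'confidence': 0.57}] []
8.5333
```

View pics/top2c.png

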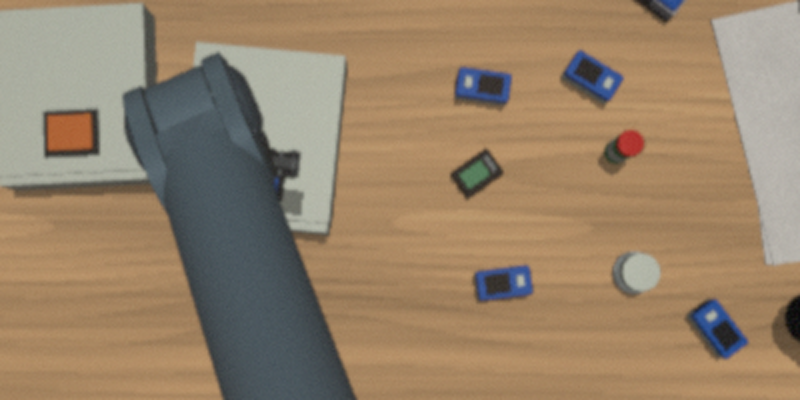

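The arm hides the latch. The drawer front is still at crop row 225, so the drawer hasn't opened, and the press showed no contact force. I'll check the gripper gap and the scene view.

```bash
python3 - <<'E'
from h import *
print(read_finger_gap(),read_eef_pos(),read_tcp_rot(),down(YAW))
a=read_camera("scene");b=read_camera("wrist");save("w3",b)
a=cv2.resize(a[200:350,300:500],(800,600),interpolation=2);save("s3",a)
E
```

```text
7.486615061205784e-05 [0.55654391 0.07472148 0.14003791] [ 9.98848525e-01 -4.79752147e-02  5.24423452e-05 -1.31038584e-05] [ 9.98848221e-01 -4.79815701e-02 -2.93802381e-18  6.11618138e-17]
```

View pics/s3.png

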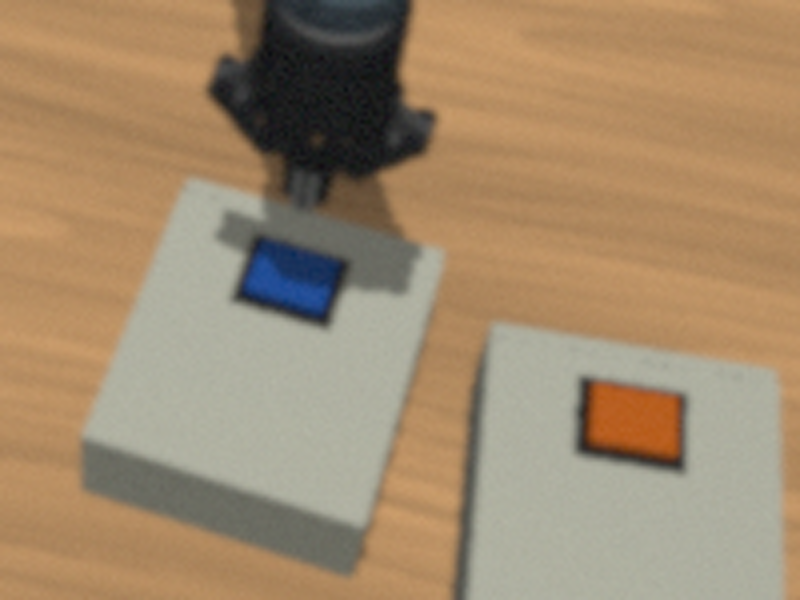

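View pics/w3.png

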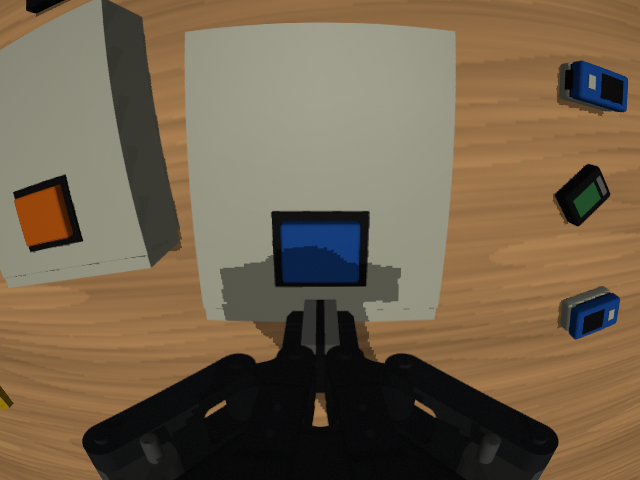

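Scene view: the gripper is closed above the blue plate, its tip at crop (305,205), full-frame (376,251). The wrist view shows the plate at (320,252) and the drawer still shut. I'll check the tip height from the calibration.

```bash
python3 - <<'E'
from h import *
for z in (.078,.10,.121,.13,.14): print(z,proj("scene",np.array([*LATCH,z])))
P=camera_params("wrist");K=np.array(P["K"]);T=np.array(P["camera_from_world"])
def wray(px,z):
    v=np.array([(px[0]-K[0,2]),(px[1]-K[1,2])]);r=np.hypot(*v);th=r/K[0,0];d=np.array([*(v/r*np.sin(th)),np.cos(th)])
    d=T[:3,:3].T@d;c=-T[:3,:3].T@T[:3,3];return c+d*(z-c[2])/d[2]
for px in ((320,252),(280,222),(360,222),(280,284),(360,284)): print(px,wray(px,.078))
for px in ((206,318),(436,318)): print(px,wray(px,.068))
def wproj(p):
    q=T[:3,:3]@p+T[:3,3];th=np.arctan2(np.hypot(q[0],q[1]),q[2]);return K[:2,2]+K[0,0]*th*q[:2]/np.hypot(q[0],q[1])
for z in (.11,.121,.13): print(z,wproj(np.array([*LATCH,z])))
E
```

```text
0.078 [372.58403251 267.64363842]
0.1 [373.41651263 262.60839083]
0.121 [374.23617478 257.65067262]
0.13 [374.59522701 255.47894882]
0.14 [374.99980301 253.03187495]
(320, 252) [0.55946807 0.07429577 0.078     ]
(280, 222) [0.58132281 0.09683107 0.078     ]
(360, 222) [0.57657911 0.04797482 0.078     ]
(280, 284) [0.53982758 0.10240731 0.078     ]
(360, 284) [0.53479256 0.05049441 0.078     ]
(206, 318) [0.51221569 0.16302604 0.068     ]
(436, 318) [ 0.49583608 -0.00520593  0.068     ]
0.11 [319.76473153 277.12805319]
0.121 [319.74301337 285.67452912]
0.13 [319.72352892 293.3447136 ]
```

The plate position agrees across all cameras. The visible tip is close to z≈0.137, so the shut fingertips reach less far ahead than I assumed. I'll keep descending under force control.

```bash
python3 - <<'E'
from h import *
fz=lambda: np.mean([read_ft_force()[2] for _ in range(6)])
f0=fz(); movel([*LATCH,.088],speed=.15); z=.086; hit=0
while z>.060:
    movel([*LATCH,z],speed=.04); f=fz()-f0; print(round(z,4),round(f,2))
    if f>4.0: hit+=1
    if hit>=2 or f>8: break
    z-=.0015
movel([*LATCH,.14],speed=.2)
im=read_camera("wrist"); save("w4",im); print(look_for("wrist","tray_blue"),tip_of("wrist","tray_blue"),read_time_s())
E
```

```text
0.086 -0.76
0.0845 0.19
0.083 -0.2
0.0815 -0.15
0.08 -0.28
0.0785 0.37
0.077 0.26
0.0755 -0.69
0.074 0.13
0.0725 -0.65
0.071 -0.75
0.0695 -0.32
0.068 -0.85
0.0665 0.42
0.065 -0.89
0.0635 -0.44
0.062 2.35
0.0605 3.76
[{'at': [282.6, 314.2], 'confidence': 0.6}] [] 14.3333
```

View pics/w4.png

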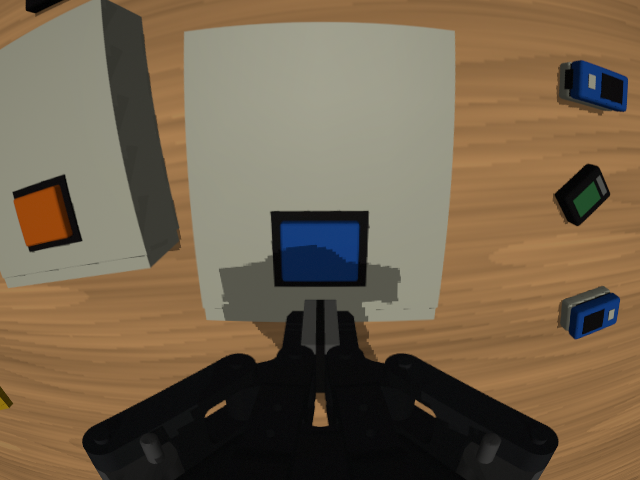

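The wrist view still shows the drawer shut. Contact only began at a TCP height of about 0.063 with 2–4 N, so I'll press further.

```bash
python3 - <<'E'
from h import *
fz=lambda: np.mean([read_ft_force()[2] for _ in range(6)])
f0=fz(); movel([*LATCH,.066],speed=.2); z=.063
while z>.05:
    movel([*LATCH,z],speed=.04); f=fz()-f0; print(round(z,4),round(f,2),np.round(read_eef_pos(),4))
    if f>7: break
    z-=.0015
pause(.2);movel([*LATCH,.14],speed=.2);pause(.5)
im=read_camera("wrist"); save("w5",im); print(look_for("wrist","tray_blue"),tip_of("wrist","tray_blue"),read_time_s())
E
```

```text
0.063 0.73 [0.5573 0.0749 0.0641]
0.0615 -0.31 [0.5566 0.0746 0.0618]
0.06 2.27 [0.5569 0.0747 0.0603]
0.0585 2.93 [0.5569 0.0748 0.0588]
0.057 4.21 [0.5569 0.0747 0.0572]
0.0555 7.92 [0.557  0.0747 0.0564]
[{'at': [352.8, 328.3], 'confidence': 0.85}] [] 17.775
```

View pics/w5.png

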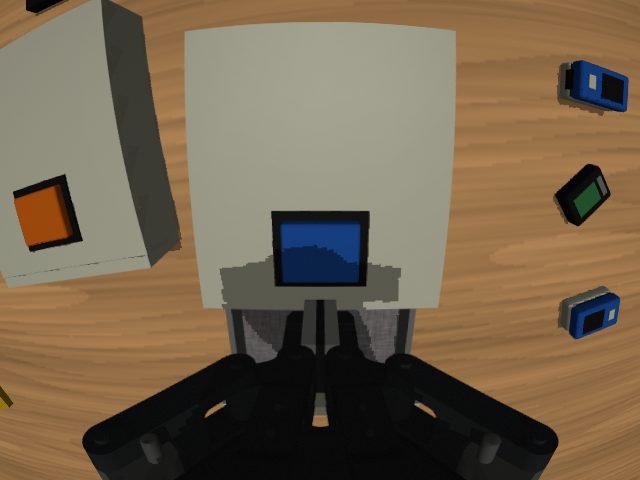

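The wrist view now shows the blue drawer sprung out, its floor and walls at rows 310–360, with the orange unit shut. The plate bottomed out at TCP z 0.056, so the shut tips sit about 15 mm above the reported TCP, not 19 mm below it. I'll grasp with a force-guarded descent instead of trusting that number.

```bash
python3 - <<'E'
from h import *
fz=lambda: np.mean([read_ft_force()[2] for _ in range(6)])
O=np.array([.440,-.2035])
c=[]
for psi in (-1.443,-1.443+np.pi):
    j=inverse_kinematics([*O,.1],down(psi)); print(psi,np.round(j,2) if j is not None else None)
    if j is not None: c.append((np.abs(np.array(j)-read_qpos()).max(),psi))
psi=min(c)[1]
move_ptp([*O,.14],down(psi)); move_gripper(.07,30)
f0=fz(); movel([*O,.05],speed=.2); print(psi,fz()-f0,read_finger_gap())
z=.03
try:
    while z>-.017:
        movel([*O,z],speed=.08); f=fz()-f0; print(round(z,4),round(f,2),np.round(read_eef_pos(),4))
        if f>3: break
        z-=.005 if z>.005 else .003
except MotionError as e: print(e)
save("w6",read_camera("wrist"));s=read_camera("scene");save("s6",cv2.resize(s[160:280,200:360],(800,600),interpolation=2));print(read_time_s())
E
```

```text
-1.443 [ 0.65  0.24 -0.34  2.07  0.11  0.84 -2.76]
1.698592653589793 [ 1.12  0.34 -0.87  2.05  0.34  0.89  0.19]
-1.443 0.24078427308940503 0.07011439616801315
0.03 -0.95 [ 0.4401 -0.2036  0.0303]
0.025 -0.35 [ 0.4399 -0.2035  0.025 ]
0.02 -0.35 [ 0.4396 -0.2034  0.0196]
0.015 0.61 [ 0.4396 -0.2033  0.0146]
0.01 0.11 [ 0.4396 -0.2033  0.0096]
0.005 -0.21 [ 0.4396 -0.2034  0.0046]
0.002 -0.28 [ 0.4398 -0.2034  0.0018]
-0.001 -0.39 [ 0.4398 -0.2035 -0.0012]
-0.004 -0.08 [ 0.4398 -0.2034 -0.0042]
-0.007 -0.7 [ 0.4398 -0.2034 -0.0072]
-0.01 -0.5 [ 0.4398 -0.2034 -0.0102]
-0.013 -0.19 [ 0.4398 -0.2034 -0.0132]
-0.016 -0.09 [ 0.4398 -0.2034 -0.0162]
23.7
```

View pics/w6.png

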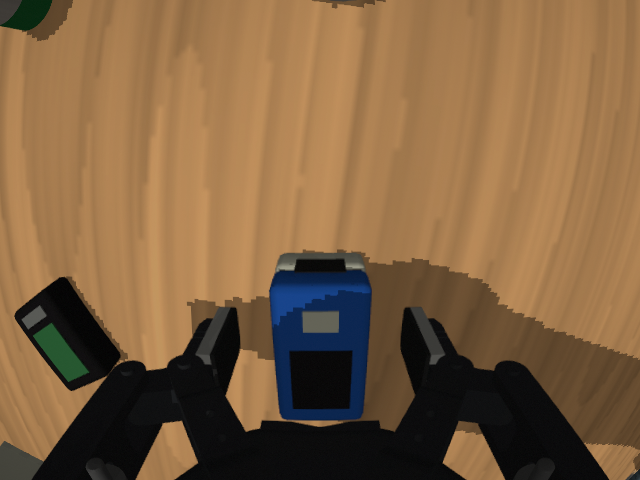

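View pics/s6.png

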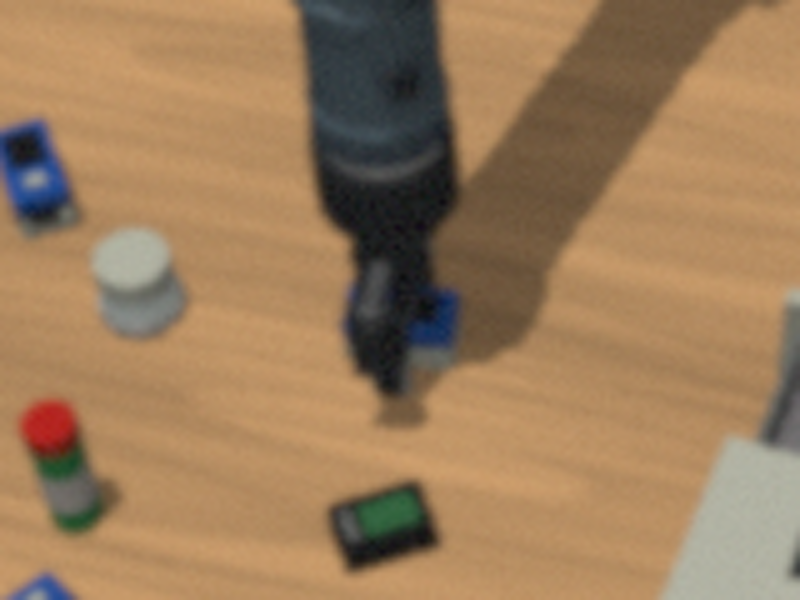

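The wrist view shows the fingers straddling the oximeter (columns 270–370, rows 255–415), with the pads about mid-length. The scene view shows the tips just above the desk. I'll close, lift and check.

```bash
python3 - <<'E'
from h import *
move_gripper(.0,30); print(read_finger_gap(),read_grasp_force())
p=read_eef_pos(); movel([p[0],p[1],.13],speed=.2); print(read_finger_gap(),read_grasp_force())
im=read_camera("top");save("t7",im)
print([(d,ray("top",d["at"],.012)) for d in look_for("top","tray_blue")+tip_of("top","tray_blue")])
T=np.array(camera_params("wrist")["camera_from_world"]);print("cam-tcp",-T[:3,:3].T@T[:3,3]-read_eef_pos())
a=cv2.resize(im[200:320,200:440],(800,400),interpolation=2);w=cv2.resize(read_camera("wrist"),(267,200));a=np.vstack([a,np.hstack([w,np.zeros((200,533,3),np.uint8)])]);save("t7c",a)
for x,y in ((-.047,-.07),(-.047,.07),(.047,-.07),(.047,.07)):
    c,s=np.cos(YAW),np.sin(YAW);print(proj("top",np.array([.4537+c*x-s*y,.0837+s*x+c*y,.012])))
print(read_time_s())
E
```

```text
0.03349437208230637 32.8072357273777
0.033498217973547954 29.875642731785774
[({'at': [253.7, 273.1], 'confidence': 0.76}, array([0.45656009, 0.09033145, 0.012     ])), ({'at': [260.4, 227.1], 'confidence': 0.28}, array([0.56400927, 0.07602827, 0.012     ])), ({'at': [256.1, 268.4], 'confidence': 0.86}, array([0.46748227, 0.08488237, 0.012     ]))]
cam-tcp [ 0.01151791 -0.08282687  0.15677515]
[284.37005535 297.63946402]
[224.39325304 291.552267  ]
[288.56920962 257.1910624 ]
[228.95316544 251.26493098]
25.1917
```

View pics/t7c.png

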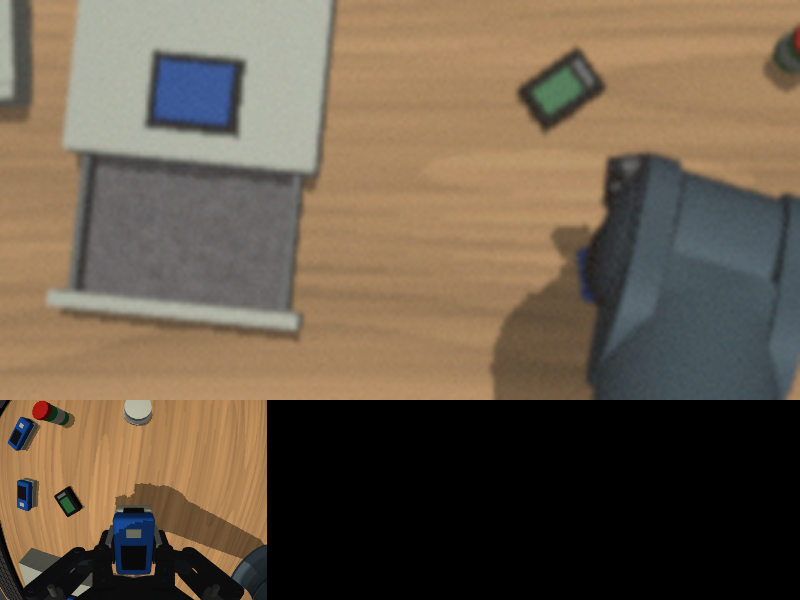

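Held: gap 33.5 mm, grip 30 N, and the wrist inset shows the oximeter between the fingers. The top crop shows the drawer floor open at crop (75–295, 160–300), which matches my predicted centre (0.455, 0.084). Now placing it.

```bash
python3 - <<'E'
from h import *
fz=lambda: np.mean([read_ft_force()[2] for _ in range(6)])
D=np.array([.455,.0842]); q=down(YAW)
move_ptp([*D,.13],q); pause(.2); f0=fz(); print(read_finger_gap(),read_eef_pos())
movel([*D,.02],speed=.12); print(fz()-f0)
z=.008
while z>-.008:
    movel([*D,z],speed=.05); f=fz()-f0; print(round(z,4),round(f,2))
    if f>2.5: break
    z-=.002
move_gripper(.06); pause(.2); print(read_finger_gap())
movel([*D,.14],speed=.12)
move_ptp([.42,-.15,.2],down(-1.4)); pause(.3)
im=read_camera("top");save("t8",im)
print([(d["confidence"],ray("top",d["at"],.029)) for d in tip_of("top","oximeter_center")], read_finger_gap(),read_time_s())
print([(d["confidence"],ray("top",d["at"],.012)) for d in tip_of("top","tray_blue")])
a=cv2.resize(im[200:320,130:370],(800,400),interpolation=2);save("t8c",a)
E
```

```text
0.03336133465089873 [0.45533129 0.08242379 0.12983974]
-0.22258648678279092
0.008 0.23
0.006 -0.54
0.004 -0.13
0.002 0.29
0.0 -0.05
-0.002 -0.16
-0.004 6.64
0.06006649302266127
[(0.75, array([ 0.6828262 , -0.30460981,  0.029     ])), (0.68, array([0.45808914, 0.07999175, 0.029     ])), (0.58, array([ 0.65912045, -0.18872464,  0.029     ])), (0.55, array([ 0.39510696, -0.45170852,  0.029     ]))] 0.06021010283675555 32.75
[(0.61, array([0.46726033, 0.08185079, 0.012     ])), (0.4, array([0.56871789, 0.07420876, 0.012     ]))]
```

View pics/t8c.png

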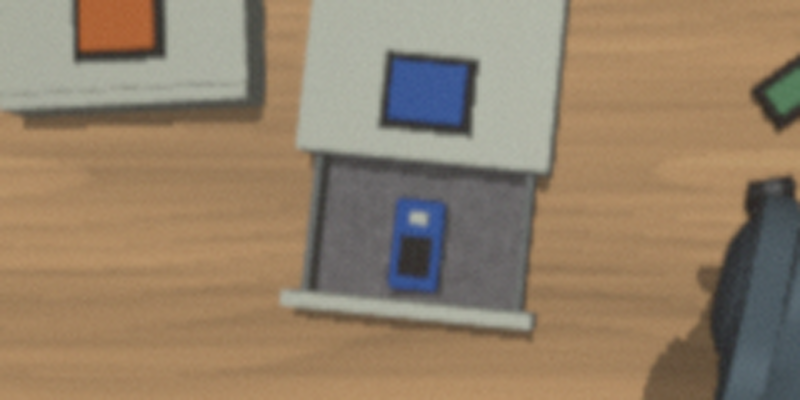

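The top crop shows the oximeter lying flat in the open drawer at crop (417,245), released. The orange unit is shut and the arm is clear.

```bash
python3 -c "
from bench import *
print(sign_off())"
```

```text
the job is handed in; nothing more can be done
None
```

The oximeter is lying flat in the open blue-plate drawer and released, the orange unit's drawer is still shut, and I handed the job in just after the 32.75 s mark; no verdict came back.

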